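# Turn the spool tray's insert end for end

### The arm

A 7-joint arm with a two-finger parallel gripper is mounted at the origin on the work surface. World frame = base frame: x ahead of the robot, y to its left, z up, the work surface at z = 0. Lengths are in m, angles in rad, forces in N, time in s.
With the tool pointing down it reaches from about 0.4 to 0.75 m from the base axis. Payload 19.5 kg.
Tool frame: the origin (TCP) lies at the centre of the arm's flange, where the gripper is bolted on; the fingertips stand 173 mm ahead of it and the grasp point (between the pads) lies 155 mm ahead of it (arm.nose_length is the distance from the TCP to the fingertips, in m); z points along the fingers, y is the direction in which the jaws open and shut (so a half turn about z gives the same grasp; the last joint's range is limited). The gripper opens to 85 mm and grips with 20 to 120 N. Pads are 22 mm wide; open, the fingers measure 114 mm over their backs; the gripper's body (76 mm by 85 mm) begins 54 mm behind the grasp point. The pads swing forward as they close: fully open they stand 13 mm farther back than shut.
Start: joints at [1.194, 0.707, -0.028, 1.485, 0.022, 0.951, -0.075], TCP at [0.189, -0.543, 0.405] pointing down, gripper open.
Joint ranges: [-2.71, 2.71], [-0.32, 2.16], [-1.57, 1.52], [0, 2.45], [-1.46, 4.6], [0, 2.02], [-2.83, 2.83]. Speed limits (rad/s): [1.89, 1.89, 2.57, 2.57, 3.01, 3.01, 3.01].

### API

Orientations are given as a unit quaternion [x, y, z, w].
In Python, from station import arm gives the robot as it stands.
- The arm moves only by the tool step_arm, never from a script. Its argument "steps" is one flat list of numbers, 4 for each row, row after row: the shift along the tool's x, y, z in mm, then the turn about the tool's z in degrees. A call has exactly 10 rows; each row shifts and turns the commanded pose from where the row before left it, along the tool's axes as they then stand; what a row does not reach is not made up. A row lasts 1/10 s, in which the tool goes at most 50 mm and 8.59 degrees, less where a joint would pass 70% of its speed; a pose out of reach is approached as far as the arm can. A call with a gripper value outside its range is refused whole. "claw" is the opening, from 0 (shut) to 1 (fully open), set as the call begins (left out, the last holds). The fingers move at their own pace and stop on an object; "force" is the grip in N (left out, the last holds). Time passes only in rows, so rows that do not move let the fingers close, or fill a call up. It gives the time, the measured TCP pose, the force and the opening at its end, in the units of the state.
- arm.get_obs(): the state, without advancing time (a new reading comes with each control period).
- arm.grab_frame(name): name is "scene" or "top" or "wrist"; returns the picture (400x640x3 uint8, red, green, blue); there is no depth.
- arm.get_calibration(name): a dict with "fx", "fy", "cx", "cy" (pixels), "dist_coeffs" ([k1, k2, p1, p2, k3] as OpenCV has them; the pictures are not rectified), "world_from_camera" (4x4, takes a point from camera to world coordinates). Camera axes: x right, y down, z forward; pixel columns grow to the right and rows downward; lengths in m; the calibration is good to about 2 mm. A picture is of the moment at which its call begins: read the wrist's pose just before it. get_calibration takes no time and is no camera call; for the wrist camera it gives the pose at the moment of the call.
- arm.finish_job(): hands the job in, once; it reports no verdict.
Trained networks look in the newest picture that a camera, given by its name, has taken for a name from the list of things; names that differ only in an ending like _2 or _b are one class to them, and where a whole thing is asked for, a point or a joint stands for the part that bears it (a point fixed in the world has none). Each returns a list of dicts, best first, with "confidence" (0 to 1); they miss things now and then, are a little off and sometimes report something else, mostly with a low value. They report only what shows in the picture. A call takes as long as a camera call. They do not tell look-alikes from the thing itself.
- arm.find_in(query, camera): "at" ([x, y, z] in m, in the coordinates of the camera as it stood for that picture, good to about 4 mm: the middle of the surface that is visible of it).
- arm.masks_of(query, camera): "region" (400x640 bool, what is visible of it).
- arm.mark_of(query, camera): "at" ([x, y, z] in m, in the coordinates of the camera as it stood for that picture, good to about 4 mm: a listed point, or the origin of a listed thing).
The state is a dict: "time": time; "joint_pos": joint angles; "qd": joint speeds; "joint_torque": joint torques, N m; "tool_pos": TCP position; "ee_rot": TCP orientation; "contact_force": force on the tool from outside, world axes, zero at the start; "wrist_torque": the same for the moment, N m; "finger_gap": finger opening in m.
Only numpy, scipy, OpenCV 4.12 (cv2) and the standard library are available. Lean on these libraries where they do the work, as an engineer would, in place of code of your own. Each camera call takes 0.05 s, during which the arm holds its last target.

### The job

On the reel servicing counter the wooden insert of the oblong metal tray has been put in back to front. Lift it right out of the tray by its square post, turn it half a turn and lower it back in, without dropping it, so that it sits fully home with its big round spool well at the tray's notched end. Leave the insert of the square tray beside it alone.

Things in the scene. Friction and masses are not known exactly. Their poses are not given: they have to be found in the camera images.
- spool_tray: oblong aluminium tray fixed to the counter at any yaw. Origin: centre of its underside. x along its length; the +x end wall has a thumb notch 46 mm wide, down to 16 mm above the counter. Inside 160 (x) by 106 mm (y), floor 4 mm above the counter, walls 4 mm thick, straight up to 26 mm, then flaring out 7 mm a side to the rim at 38 mm; about 184 by 130 mm over the rim.
- insert_post (a point): middle of the 24 by 24 mm square post (48 mm tall, faces along x and y) at the centre of the oblong tray's loose wooden insert, 0.17 to 0.35 kg. This point is 24 mm below the post's top and 24 above the insert's top face; 54 above its underside; 58 above the counter when home. Axes are the insert's: x along its length to the round well's end, z up.
- insert_well (a point): centre of the mouth of the same insert's big round well (50 mm wide, 18 deep, dark pad in it), in its top face, 44 mm along +x from the post's axis; the other end has two small square pockets. The insert block is 150 (x) by 96 (y) by 30 mm, 5 mm play a side in the tray. It starts home in the tray, round well away from the notch.
- square_insert_knob (a point): bystander, leave alone: the round knob (20 mm wide, top 68 mm above the counter) of the wooden insert, 96 by 96 mm with four small square pockets, in the square tray (130 by 130 mm over its rim). This point is on the knob's axis, 54 mm above the counter; axes are that insert's.
Not all that is in view belongs to the job. Leave any purple look-alike of the part that bears insert_post alone.

How it is judged:
On the way:
1. the insert is lifted out until its underside is clear of the oblong tray's rim (z of insert_post in the frame of spool_tray above 0.094 m), for 0.1 s.
At the end, for the whole second after the job is handed in: The insert rests home in the oblong tray, released and still: round well at the notched end (32 mm or more from the tray's middle), post within 10 mm of the tray's middle, underside within 4 mm of the tray's floor, in line with the tray within 10 degrees, level within 5 (x of insert_well in the frame of spool_tray above 0.032 m and horizontal distance between insert_post and spool_tray below 0.01 m and z of insert_post in the frame of spool_tray below 0.062 m and angle between the x axis of insert_post and the x axis of spool_tray, either way round below 0.175 rad and angle between insert_post's own z axis and vertical below 0.087 rad and linear speed of spool_insert below 0.02 m/s); the robot touches nothing.
It fails at once if the insert is dropped: it falls freely through 10 mm or more (contact force between the fingers and spool_insert below 0.05 N and linear speed of spool_insert above 0.45 m/s and z of insert_post in the frame of spool_tray above 0.06 m).
It fails at once if the square tray's insert is shifted by more than 20 mm (distance of square_insert_knob from where it was at the start of the episode above 0.02 m).
It also fails if it takes over 42 s, if anything falls off the work surface, if the arm or the gripper's body presses on something with over 40 N, if the wrist force passes 120 N, or if a joint passes its speed limit or range.

## Working session

There is one attempt and no reset: what is moved stays moved. The work goes in short steps, Python scripts to look and compute and a tool call to move; the robot and the scene stay as the last step left them, time stands still between calls to the robot, and variables do not carry over. Pictures are saved under pics/ and viewed, and the job is handed in when it is done.

Besides the shell and the picture viewer there is one more tool, called as name(argument=value, ...) on one line, values as JSON. step_arm: Moves the arm, as the interface text tells. Its arguments: {"type":"object","properties":{"steps":{"type":"array"},"claw":{"type":"number"},"force":{"type":"number"}},"required":["steps"]}

```bash
mkdir -p pics; ls; cat > h.py <<'E'
import numpy as np, cv2, json
from station import arm
from scipy.spatial.transform import Rotation as R
def save(n,f): 
    im=arm.grab_frame(n); cv2.imwrite('pics/'+f,im[:,:,::-1]); return im
def w(cal,p):
    T=np.array(cal['world_from_camera']); return T[:3,:3]@np.array(p)+T[:3,3]
def ray(cal,px,z):
    K=np.array([[cal['fx'],0,cal['cx']],[0,cal['fy'],cal['cy']],[0,0,1]])
    u=cv2.undistortPoints(np.array([[px]],float),K,np.array(cal['dist_coeffs'],float))[0,0]
    T=np.array(cal['world_from_camera']); d=T[:3,:3]@np.array([u[0],u[1],1]); o=T[:3,3]
    return o+d*(z-o[2])/d[2]
def proj(cal,P):
    K=np.array([[cal['fx'],0,cal['cx']],[0,cal['fy'],cal['cy']],[0,0,1]])
    T=np.linalg.inv(np.array(cal['world_from_camera']))
    r,_=cv2.Rodrigues(T[:3,:3]); return cv2.projectPoints(np.array(P,float).reshape(-1,1,3),r,T[:3,3],K,np.array(cal['dist_coeffs'],float))[0][:,0]
E
python3 - <<'E'
from h import *
print(arm.get_obs())
for n in['top','scene']:
    save(n,n+'1.png'); cal=arm.get_calibration(n); print(n,cal)
    for q in['insert_post','insert_well','spool_tray','square_insert_knob']:
        for d in arm.mark_of(q,n)[:4]: print(q,round(d['confidence'],2),w(cal,d['at']).round(4), proj(cal,w(cal,d['at'])).round())
E
```

```text
pics
{'time': 0.0, 'joint_pos': array([ 1.19429159,  0.70712085, -0.02760921,  1.48503998,  0.02200622,
        0.95086895, -0.07550347]), 'qd': array([-0.00221345,  0.0008983 , -0.00105551, -0.00081272, -0.00043034,
       -0.00203071,  0.00089863]), 'joint_torque': array([-1.62170421e-03, -8.83220601e+01,  1.23361107e+00, -2.36172295e+01,
        1.68227835e-02,  6.44515749e-03,  2.00868647e-05]), 'tool_pos': array([ 0.18891083, -0.5429962 ,  0.40420751]), 'ee_rot': array([ 9.86021167e-01,  1.66619135e-01, -1.17605476e-04, -5.54890145e-04]), 'contact_force': array([ 0.02441507,  0.71330724, -0.19033298]), 'wrist_torque': array([0.0131052 , 0.02048043, 0.04856446]), 'finger_gap': 0.08542057403456003}
top {'fx': 429.3649965231926, 'fy': 429.3649965231926, 'cx': 310.75846883781793, 'cy': 195.27632428762558, 'dist_coeffs': array([-0.01406111,  0.        ,  0.        ,  0.        ,  0.        ]), 'world_from_camera': array([[ 0.01642107, -0.99844119,  0.05334366,  0.60737946],
       [-0.99985835, -0.01620054,  0.00456388, -0.02522527],
       [-0.00369257, -0.05341104, -0.99856578,  1.
[... 470 characters left out ...]
 'dist_coeffs': array([-0.03850133,  0.        ,  0.        ,  0.        ,  0.        ]), 'world_from_camera': array([[ 0.08503025,  0.50727959, -0.8575764 ,  1.57228571],
       [ 0.99637495, -0.04554521,  0.07185115, -0.06914184],
       [-0.00260987, -0.86057716, -0.5093134 ,  0.62833765],
       [ 0.        ,  0.        ,  0.        ,  1.        ]])}
insert_post 0.73 [ 0.6091 -0.1567  0.0578] [[244. 207.]]
insert_post 0.56 [ 0.8319 -0.0463  0.054 ] [[298. 266.]]
insert_well 0.96 [ 0.594  -0.206   0.0338] [[224. 214.]]
insert_well 0.84 [ 0.7873 -0.0524  0.0295] [[294. 262.]]
spool_tray 0.97 [ 0.6182 -0.166  -0.0031] [[242. 232.]]
square_insert_knob 0.8 [0.6042 0.2311 0.0532] [[411. 200.]]
```

View pics/top1.png

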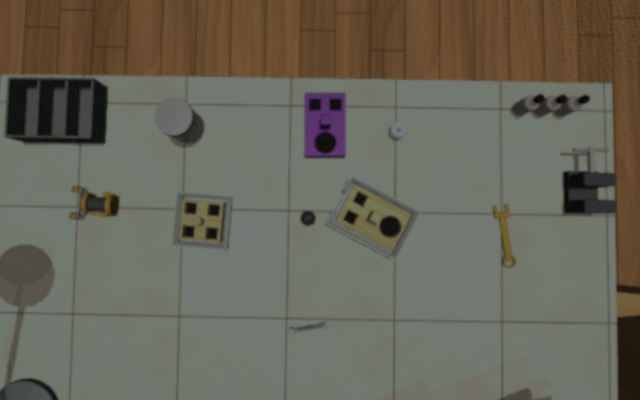

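View pics/scene1.png

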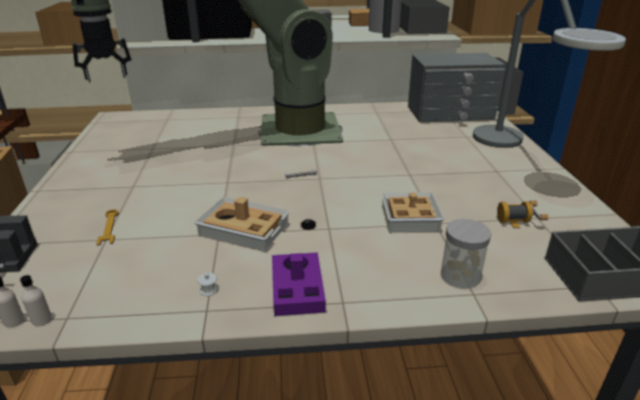

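```bash
python3 -c "
import cv2
a=cv2.imread('pics/top1.png')[150:290,300:460];cv2.imwrite('pics/c1.png',cv2.resize(a,None,fx=4.5,fy=4.2,interpolation=2))
a=cv2.imread('pics/scene1.png')[150:290,160:330];cv2.imwrite('pics/c2.png',cv2.resize(a,None,fx=4,fy=4,interpolation=2))"
```

```text
(no output)
```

View pics/c1.png

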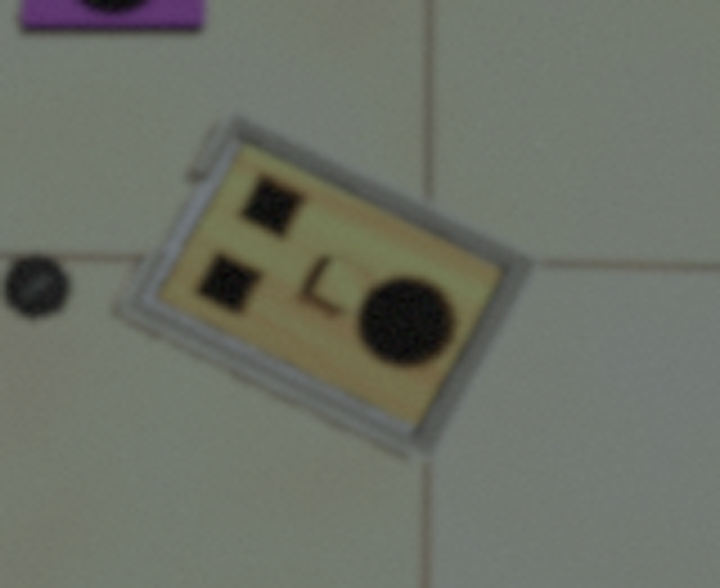

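View pics/c2.png

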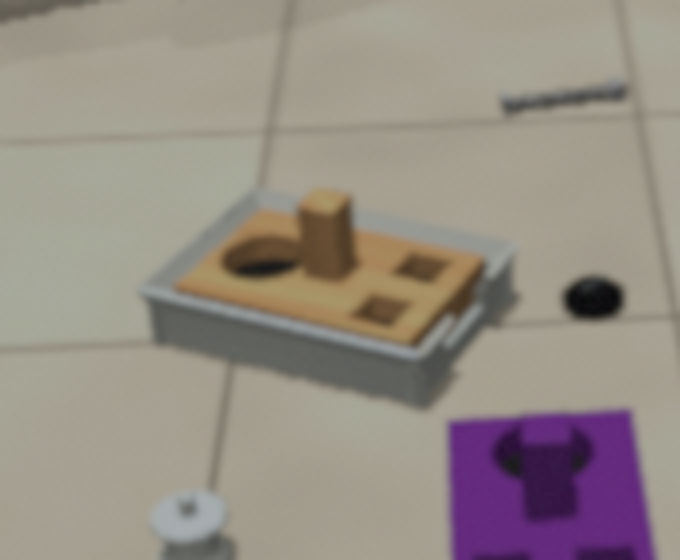

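The wooden insert in the oblong tray (top view, post at (375,215)) is the target. Its well is at the lower right, and the tray's notch is at the upper-left end. The purple block at (325,121) is the decoy, and the square tray is at (202,220). Tray yaw is about 62°. I'll move over it.

step_arm(steps=[45, -18, 0, 0, 45, -18, 0, 0, 45, -18, 0, 0, 45, -18, 0, 0, 45, -18, 0, 0, 45, -18, 0, 0, 45, -18, 0, 0, 45, -18, 0, 0, 45, -18, 0, 0, 45, -18, 0, 0], claw=1, force=60)

```text
time: 1.5
tool_pos: [0.5561, -0.2236, 0.4048]
ee_rot: [0.986, 0.167, 0.0, 0.0]
contact_force: [0.3, -0.8, -0.1]
finger_gap: 0.0856
```

step_arm(steps=[0, 0, 0, 7, 0, 0, 0, 7, 0, 0, 0, 7, 0, 0, 0, 7, 0, 0, 0, 7, 0, 0, 0, 6, 0, 0, 0, 6, 0, 0, 0, 0, 0, 0, 0, 0, 0, 0, 0, 0])

```text
time: 2.5
tool_pos: [0.5548, -0.2252, 0.4047]
ee_rot: [0.971, -0.239, -0.0, -0.0]
contact_force: [0.1, -0.6, 0.1]
finger_gap: 0.086
```

```bash
cat > look.py <<'E'
import sys
from h import *
n='wrist'
o=arm.get_obs(); print(o['time'],o['tool_pos'].round(4),o['joint_pos'].round(3),'ytool',np.degrees(np.arctan2(*R.from_quat(o['ee_rot']).as_matrix()[[1,0],1])).round(2), R.from_quat(o['ee_rot']).as_matrix()[:,2].round(4),o['contact_force'].round(2),o['finger_gap'])
cal=arm.get_calibration(n); save(n,sys.argv[1]+'.png')
np.savez(sys.argv[1]+'.npz',T=cal['world_from_camera'],k=[cal[k] for k in('fx','fy','cx','cy')],d=cal['dist_coeffs'])
for q in['insert_post','insert_well','spool_tray']:
    for d in arm.mark_of(q,n)[:3]: print(q,round(d['confidence'],2),w(cal,d['at']).round(4), proj(cal,w(cal,d['at'])).round())
E
python3 look.py w1
```

```text
2.5 [ 0.5548 -0.2252  0.4047] [ 0.196  0.764  0.291  1.397 -0.236  1.015 -1.519] ytool -117.67 [-0.e+00  2.e-04 -1.e+00] [ 0.09 -0.55  0.11] 0.08595072118798952
insert_post 0.85 [ 0.6083 -0.1649  0.0523] [[227. 159.]]
insert_well 0.8 [ 0.7845 -0.0511  0.0296] [[27. 44.]]
insert_well 0.77 [ 0.5948 -0.203   0.0346] [[272. 150.]]
```

View pics/w1.png

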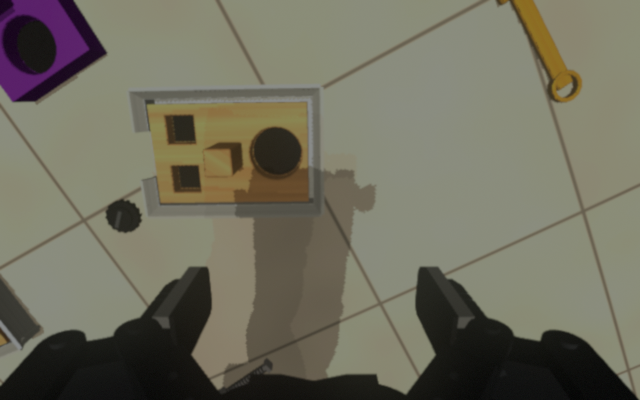

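```bash
python3 -c "
import cv2
a=cv2.imread('pics/w1.png')[75:230,115:340];cv2.imwrite('pics/w1c.png',cv2.resize(a,None,fx=3.5,fy=3.5,interpolation=2))"
```

```text
(no output)
```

View pics/w1c.png

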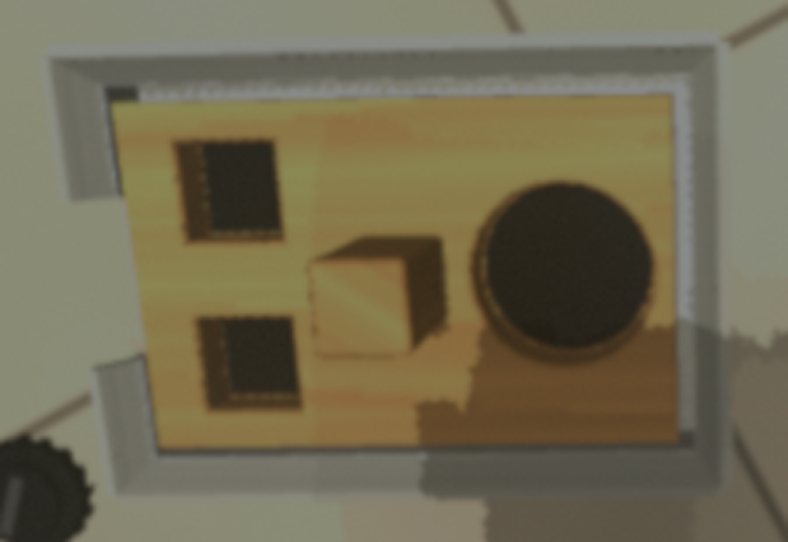

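```bash
cat > meas.py <<'E'
from h import *
def load(n):
    d=np.load(n+'.npz'); return dict(zip(('fx','fy','cx','cy'),d['k']),dist_coeffs=d['d'],world_from_camera=d['T'])
def quad(cal,pts,s,off,z):
    W=np.array([ray(cal,(x/s+off[0],y/s+off[1]),z) for x,y in pts])
    e=lambda a,b:(np.linalg.norm(W[b]-W[a])*1000).round(1)
    yaw=lambda a,b:np.degrees(np.arctan2(*(W[b]-W[a])[[1,0]])).round(1)
    (rc,sz,an)=cv2.minAreaRect((W[:,:2]*1000).astype(np.float32))
    # pts: TL TR BR BL
    print('centre',W.mean(0).round(4),'sides',e(0,1),e(1,2),e(2,3),e(3,0),'yaw L-R',yaw(0,1),yaw(3,2),'T-B',yaw(0,3),yaw(1,2))
E
python3 - <<'E'
from meas import *
c=load('w1');o=(115,75)
quad(c,[(48,47),(722,37),(718,492),(115,497)],3.5,o,.038)
quad(c,[(112,100),(672,95),(678,443),(158,448)],3.5,o,.034)
quad(c,[(310,260),(403,257),(412,350),(315,357)],3.5,o,.082)
E
```

```text
centre [ 0.6103 -0.1651  0.038 ] sides 175.6 124.0 174.2 123.9 yaw L-R -117.1 -117.1 T-B 152.9 152.3
centre [ 0.6099 -0.1653  0.034 ] sides 149.2 96.0 150.1 96.8 yaw L-R -117.3 -117.0 T-B 152.7 153.2
centre [ 0.6104 -0.1659  0.082 ] sides 22.1 22.4 23.7 23.4 yaw L-R -115.9 -113.5 T-B 150.3 154.1
```

step_arm(steps=[5.4, -20, 0, -0.5, 5.4, -20, 0, 0, 5.4, -20, 0, 0, 5.4, -18.5, 0, 0, 0, 0, 30, 0, 0, 0, 30, 0, 0, 0, 30, 0, 0, 0, 10, 0, 0, 0, 0, 0, 0, 0, 0, 0])

```text
time: 3.7
tool_pos: [0.6104, -0.1657, 0.306]
ee_rot: [0.972, -0.236, 0.001, -0.0]
contact_force: [0.3, -0.4, -0.1]
finger_gap: 0.0853
```

```bash
python3 look.py w2
```

```text
3.7 [ 0.6104 -0.1657  0.306 ] [ 0.097  0.931  0.266  1.376 -0.28   0.87  -1.606] ytool -117.31 [ 1.4e-03 -3.0e-04 -1.0e+00] [ 0.27 -0.43 -0.07] 0.08525259906658472
insert_post 0.61 [ 0.6074 -0.1672  0.0548] [[316. 218.]]
insert_well 0.6 [ 0.5879 -0.2054  0.0344] [[375. 209.]]
```

View pics/w2.png

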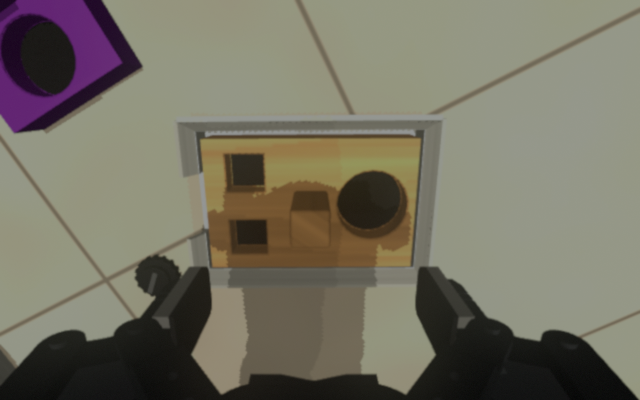

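```bash
python3 - <<'E'
from meas import *
c=load('w2');o=(0,0)
quad(c,[(178,119),(441,116),(434,284),(193,285)],1,o,.038)
quad(c,[(200,137),(421,137),(413,269),(210,269)],1,o,.034)
quad(c,[(291,211),(330,211),(330,246),(291,247)],1,o,.082)
E
```

```text
centre [ 0.6109 -0.1659  0.038 ] sides 172.5 123.7 182.5 122.4 yaw L-R -116.6 -117.0 T-B 151.7 156.4
centre [ 0.6101 -0.165   0.034 ] sides 149.4 98.8 153.9 98.8 yaw L-R -117.2 -117.2 T-B 151.8 154.4
centre [ 0.6113 -0.1656  0.082 ] sides 22.4 21.8 23.1 22.4 yaw L-R -117.2 -115.6 T-B 151.7 153.6
```

step_arm(steps=[0, 0, 20, 0, 0, 0, 20, 0, 0, 0, 16, 0, 0, 0, 12, 0, 0, 0, 10, 0, 0, 0, 8, 0, 0, 0, 5, 0, 0, 0, 0, 0, 0, 0, 0, 0, 0, 0, 0, 0])

```text
time: 4.9
tool_pos: [0.6103, -0.1655, 0.2142]
ee_rot: [0.972, -0.236, 0.0, -0.0]
contact_force: [0.2, 0.3, 0.4]
finger_gap: 0.0853
```

step_arm(steps=[0, 0, 0, 0, 0, 0, 0, 0, 0, 0, 0, 0, 0, 0, 0, 0, 0, 0, 0, 0, 0, 0, 0, 0, 0, 0, 0, 0, 0, 0, 0, 0, 0, 0, 0, 0, 0, 0, 0, 0], claw=0, force=70)

```text
time: 5.9
tool_pos: [0.6102, -0.1655, 0.2139]
ee_rot: [0.972, -0.236, 0.0, -0.0]
contact_force: [-0.4, 0.6, 5.9]
finger_gap: 0.0228
```

```bash
python3 look.py w3
```

```text
5.9 [ 0.6102 -0.1655  0.2139] [ 0.113  1.058  0.226  1.427 -0.311  0.692 -1.58 ] ytool -117.32 [ 3.e-04  0.e+00 -1.e+00] [-0.38  0.61  5.9 ] 0.022843809926447058
insert_post 0.69 [ 0.6073 -0.1681  0.0528] [[320. 288.]]
insert_well 0.93 [ 0.5923 -0.2039  0.0388] [[405. 265.]]
```

View pics/w3.png

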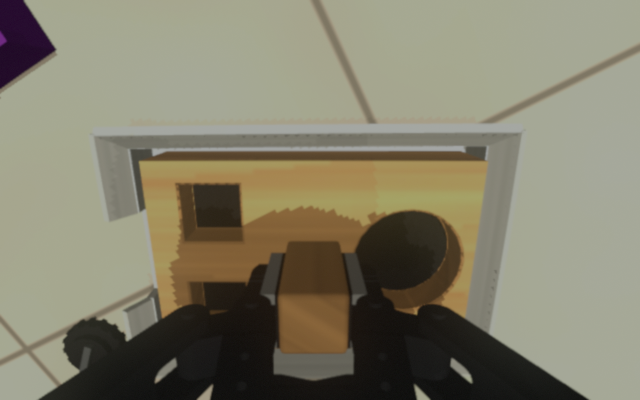

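step_arm(steps=[0, 0, -3, 0, 0, 0, -6, 0, 0, 0, -10, 0, 0, 0, -14, 0, 0, 0, -14, 0, 0, 0, -14, 0, 0, 0, -10, 0, 0, 0, -5, 0, 0, 0, 0, 0, 0, 0, 0, 0])

```text
time: 7.1
tool_pos: [0.6101, -0.1654, 0.2893]
ee_rot: [0.972, -0.236, -0.0, -0.0]
contact_force: [-1.0, 0.4, -1.3]
finger_gap: 0.0233
```

```bash
python3 look.py w4; python3 -c "
from h import *
save('scene','s4.png')"
```

```text
7.1 [ 0.6101 -0.1654  0.2893] [ 0.099  0.953  0.26   1.39  -0.286  0.837 -1.601] ytool -117.32 [-6.e-04  3.e-04 -1.e+00] [-1.01  0.37 -1.29] 0.023252129231330968
insert_post 0.69 [ 0.6086 -0.1702  0.1289] [[323. 283.]]
insert_well 0.76 [ 0.785  -0.0489  0.0316] [[ 9. 51.]]
insert_well 0.59 [ 0.5937 -0.2063  0.1131] [[408. 259.]]
```

View pics/w4.png

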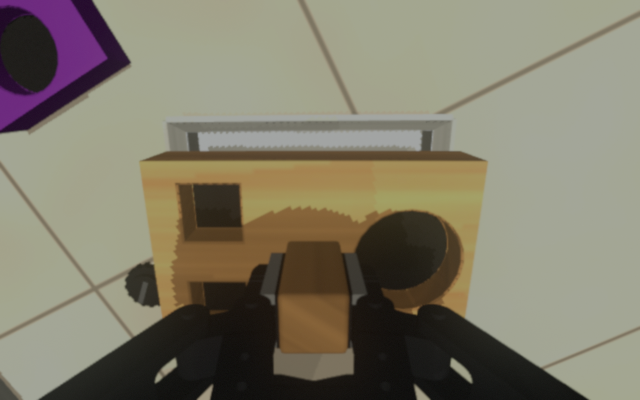

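View pics/s4.png

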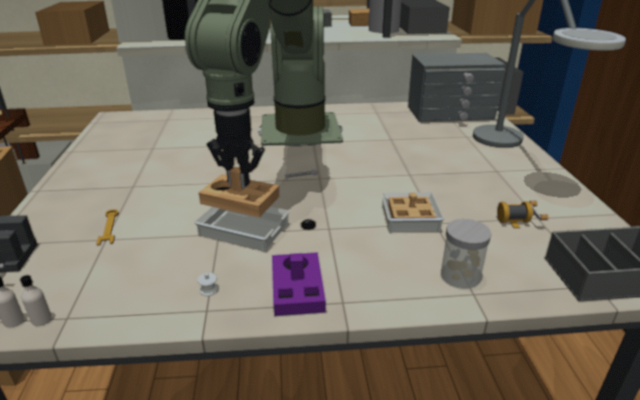

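step_arm(steps=[0, 0, 0, -4, 0, 0, 0, -7, 0, 0, 0, -8, 0, 0, 0, -8, 0, 0, 0, -8, 0, 0, 0, -8, 0, 0, 0, -8, 0, 0, 0, -8, 0, 0, 0, -8, 0, 0, 0, -8])

```text
time: 8.35
tool_pos: [0.6101, -0.1656, 0.2895]
ee_rot: [0.914, 0.407, -0.0, -0.0]
contact_force: [0.4, 0.3, -1.9]
finger_gap: 0.0233
```

step_arm(steps=[0, 0, 0, -8, 0, 0, 0, -8, 0, 0, 0, -8, 0, 0, 0, -8, 0, 0, 0, -8, 0, 0, 0, -8, 0, 0, 0, -8, 0, 0, 0, -8, 0, 0, 0, -8, 0, 0, 0, -8])

```text
time: 9.35
tool_pos: [0.6101, -0.1657, 0.2895]
ee_rot: [0.438, 0.899, -0.0, -0.0]
contact_force: [0.2, -0.2, -2.3]
finger_gap: 0.0231
```

```bash
python3 -c "
from h import *
o=arm.get_obs(); print(o['time'],o['tool_pos'].round(4),o['joint_pos'].round(3),'ytool',np.degrees(np.arctan2(*R.from_quat(o['ee_rot']).as_matrix()[[1,0],1])).round(2),o['finger_gap'])"
```

```text
9.35 [ 0.6101 -0.1657  0.2895] [ 0.429  0.967 -0.485  1.376  0.503  0.922  0.48 ] ytool 37.99 0.023091243032870485
```

step_arm(steps=[0, 0, 0, -8, 0, 0, 0, -8, 0, 0, 0, -5, 0, 0, 0, -3, 0, 0, 0, -1, 0, 0, 0, 0, 0, 0, 0, 0, 0, 0, 0, 0, 0, 0, 0, 0, 0, 0, 0, 0])

```text
time: 10.35
tool_pos: [0.6102, -0.1655, 0.2897]
ee_rot: [0.236, 0.972, 0.0, -0.0]
contact_force: [1.1, -0.1, -1.0]
finger_gap: 0.0231
```

```bash
python3 look.py w5; python3 -c "
from h import *
save('scene','s5.png')"
```

```text
10.35 [ 0.6102 -0.1655  0.2897] [ 0.475  0.986 -0.597  1.374  0.606  0.966  0.834] ytool 62.67 [-0.  0. -1.] [ 1.14 -0.09 -1.03] 0.023148176528197152
insert_post 0.96 [ 0.6057 -0.1696  0.1309] [[301. 286.]]
insert_well 0.86 [ 0.6265 -0.1245  0.111 ] [[410. 260.]]
insert_well 0.72 [ 0.7878 -0.0477  0.0284] [[551. 338.]]
```

View pics/w5.png

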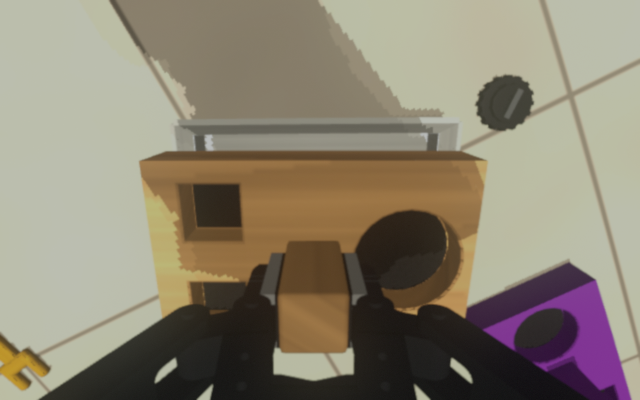

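View pics/s5.png

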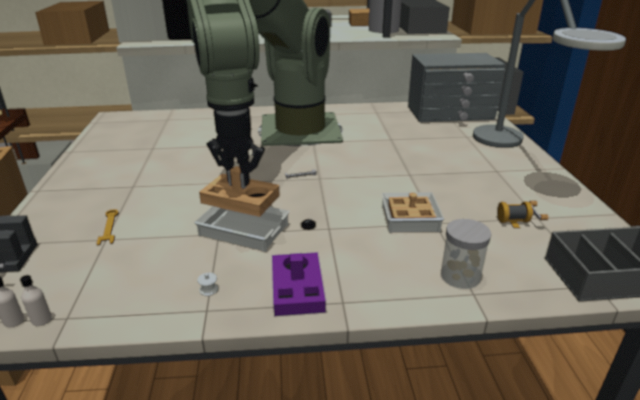

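```bash
python3 - <<'E'
from meas import *
c=load('w5')
o=R.from_quat(arm.get_obs()['ee_rot']).as_matrix(); t=arm.get_obs()['tool_pos']
for n,a,b,z in(('rim',(175,122),(460,119),.038),('ins',(141,161),(487,160),.109),('ins4',None,None,0)):
    if a is None: continue
    A,B=ray(c,a,z),ray(c,b,z); m=(A+B)/2
    print(n,(np.linalg.norm(B-A)*1e3).round(1),'mid in tool xy mm',((m-t)@o*1000).round(1),'yaw',np.degrees(np.arctan2(*(B-A)[[1,0]])).round(2))
E
```

```text
rim 174.4 mid in tool xy mm [ 62.3   1.7 251.7] yaw 63.37
ins 148.4 mid in tool xy mm [ 49.9  -0.5 180.7] yaw 62.95
```

step_arm(steps=[-0.5, 1.5, 0, 0.2, 0, 0, 6, 0, 0, 0, 10, 0, 0, 0, 10, 0, 0, 0, 8, 0, 0, 0, 6, 0, 0, 0, 4, 0, 0, 0, 0, 0, 0, 0, 0, 0, 0, 0, 0, 0])

```text
time: 11.6
tool_pos: [0.6114, -0.1644, 0.2461]
ee_rot: [0.238, 0.971, 0.0, 0.0]
contact_force: [0.8, -1.2, -1.6]
finger_gap: 0.0233
```

```bash
python3 look.py w6
```

```text
11.6 [ 0.6114 -0.1644  0.2461] [ 0.462  1.044 -0.568  1.398  0.643  0.887  0.8  ] ytool 62.48 [ 5.e-04 -0.e+00 -1.e+00] [ 0.81 -1.21 -1.63] 0.023271622007140648
insert_post 0.59 [ 0.6053 -0.1653  0.0858] [[306. 278.]]
insert_well 0.64 [ 0.6313 -0.124   0.0652] [[411. 264.]]
insert_well 0.63 [ 0.7837 -0.0477  0.028 ] [[588. 373.]]
```

View pics/w6.png

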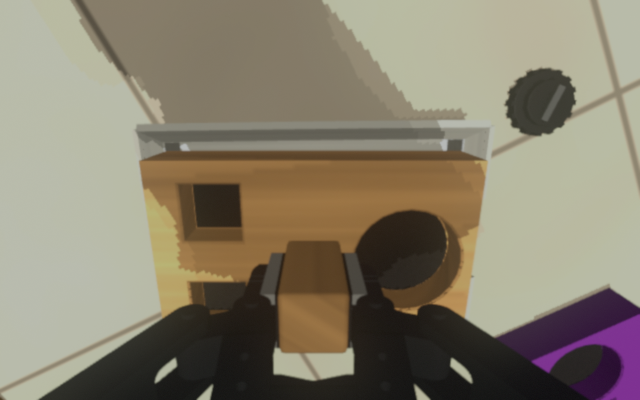

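step_arm(steps=[0, 0, 5, -0.5, 0, 0, 6, 0, 0, 0, 6, 0, 0, 0, 5, 0, 0, 0, 4, 0, 0, 0, 3, 0, 0, 0, 1.5, 0, 0, 0, 0, 0, 0, 0, 0, 0, 0, 0, 0, 0])

```text
time: 12.8
tool_pos: [0.6113, -0.1644, 0.2154]
ee_rot: [0.234, 0.972, 0.0, 0.0]
contact_force: [-0.1, -0.4, -0.7]
finger_gap: 0.0235
```

```bash
python3 look.py w7
```

```text
12.8 [ 0.6113 -0.1644  0.2154] [ 0.454  1.087 -0.549  1.409  0.672  0.836  0.787] ytool 62.98 [ 2.e-04  0.e+00 -1.e+00] [-0.09 -0.43 -0.74] 0.023481615080397217
insert_post 0.66 [ 0.6076 -0.167   0.0546] [[305. 284.]]
insert_well 0.57 [ 0.63   -0.1237  0.037 ] [[412. 265.]]
```

View pics/w7.png

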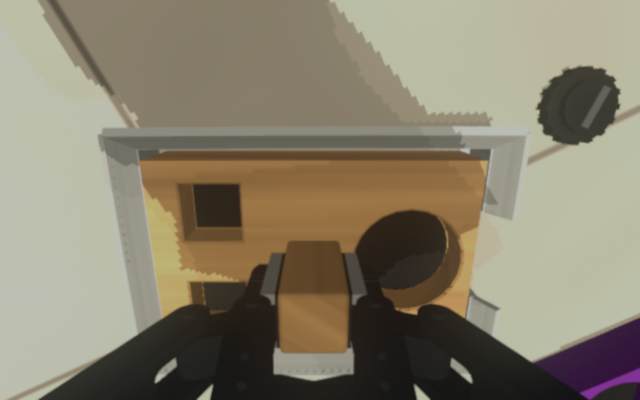

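step_arm(steps=[0, 0, 0.5, 0, 0, 0, 0.5, 0, 0, 0, 0.5, 0, 0, 0, 0.3, 0, 0, 0, 0, 0, 0, 0, 0, 0, 0, 0, 0, 0, 0, 0, 0, 0, 0, 0, 0, 0, 0, 0, 0, 0])

```text
time: 14.0
tool_pos: [0.6113, -0.1643, 0.2139]
ee_rot: [0.234, 0.972, -0.0, 0.0]
contact_force: [-3.8, 1.1, 8.4]
finger_gap: 0.0234
```

Contact with the floor at the original height (8 N). I'll release.

step_arm(steps=[0, 0, 0, 0, 0, 0, 0, 0, 0, 0, 0, 0, 0, 0, 0, 0, 0, 0, 0, 0, 0, 0, 0, 0, 0, 0, 0, 0, 0, 0, 0, 0, 0, 0, 0, 0, 0, 0, 0, 0], claw=1)

```text
time: 15.0
tool_pos: [0.6113, -0.1644, 0.2134]
ee_rot: [0.234, 0.972, 0.0, -0.0]
contact_force: [-1.0, 0.3, -0.3]
finger_gap: 0.0854
```

step_arm(steps=[0, 0, -5, 0, 0, 0, -10, 0, 0, 0, -15, 0, 0, 0, -20, 0, 0, 0, -20, 0, 0, 0, -20, 0, 0, 0, -15, 0, 0, 0, -10, 0, 0, 0, 0, 0, 0, 0, 0, 0])

```text
time: 16.0
tool_pos: [0.6112, -0.1644, 0.328]
ee_rot: [0.234, 0.972, -0.0, -0.0]
contact_force: [-0.6, 0.5, -1.0]
finger_gap: 0.0854
```

```bash
python3 look.py w8; python3 -c "
from h import *
save('scene','s8.png')
for q in['insert_post','insert_well','spool_tray','square_insert_knob']:
    for d in arm.mark_of(q,'scene')[:2]: print(q,round(d['confidence'],2),w(arm.get_calibration('scene'),d['at']).round(4))
a=cv2.imread('pics/s8.png')[140:290,160:330];cv2.imwrite('pics/s8c.png',cv2.resize(a,None,fx=4,fy=4,interpolation=2))"
```

```text
16.0 [ 0.6112 -0.1644  0.328 ] [ 0.479  0.941 -0.62   1.337  0.574  1.044  0.866] ytool 62.98 [-7.e-04  0.e+00 -1.e+00] [-0.62  0.5  -0.98] 0.08537310261797629
insert_post 0.72 [ 0.6066 -0.1664  0.0539] [[309. 203.]]
insert_well 0.91 [ 0.6298 -0.1218  0.036 ] [[375. 197.]]
insert_well 0.88 [ 0.7842 -0.0493  0.0279] [[518. 308.]]
insert_post 0.75 [ 0.8313 -0.0493  0.0529]
insert_post 0.71 [ 0.616  -0.1662 -0.0053]
insert_well 0.96 [ 0.7878 -0.0514  0.0284]
insert_well 0.69 [ 0.632  -0.1236  0.037 ]
spool_tray 0.67 [ 0.6197 -0.1658 -0.0044]
square_insert_knob 0.86 [0.6028 0.2327 0.0531]
square_insert_knob 0.24 [ 0.6173 -0.1644 -0.0023]
```

View pics/w8.png

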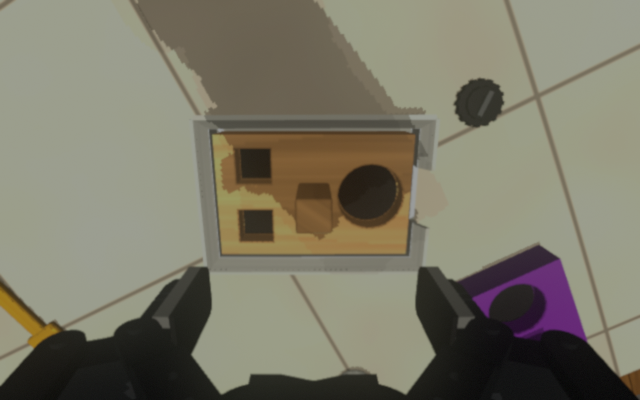

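View pics/s8c.png

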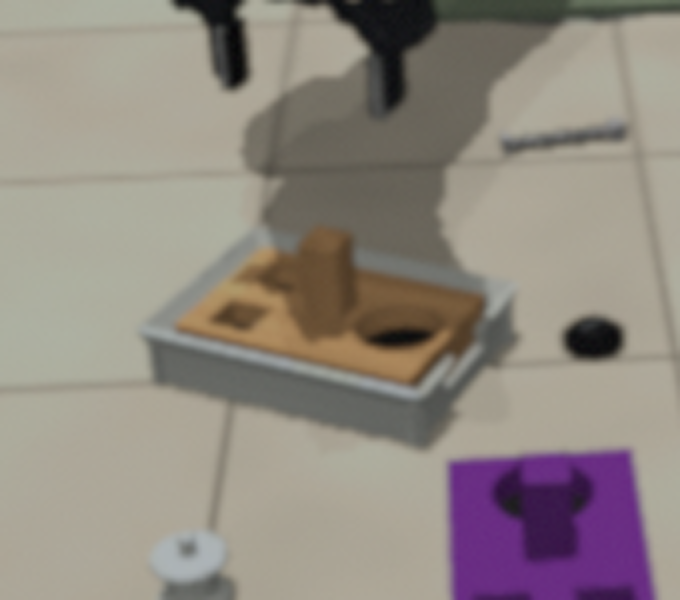

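The insert is home and level, with its well at the notch and the gripper clear. I'll measure it once more and then hand in.

```bash
python3 - <<'E'
from meas import *
c=load('w8')
quad(c,[(194,121),(437,120),(423,272),(208,272)],1,(0,0),.038)
quad(c,[(210,133),(417,130),(408,256),(220,255)],1,(0,0),.034)
print(arm.get_obs()['time'],arm.finish_job())
E
```

```text
centre [ 0.6117 -0.1637  0.038 ] sides 174.4 120.9 175.6 120.3 yaw L-R 63.3 63.1 T-B -27.1 -26.5
centre [ 0.609  -0.1639  0.034 ] sides 152.0 101.0 153.4 98.0 yaw L-R 63.9 62.8 T-B -27.0 -26.2
the job is handed in; nothing more can be done
16.45 None
```

I gripped the wooden insert by its post, lifted it about 75 mm clear of the tray, and turned it half a turn. I then lowered it until it touched the floor at its original height (8 N), released it, backed the gripper off and handed in at 16.5 s.

**Last checks:**
- **Position:** the well is at the notched end, and the insert's centre is about 3 mm from the tray's middle.
- **Alignment and height:** the insert is in line with the tray to within about 1°. It looks level and fully home in the wrist and scene pictures.
- **Square tray:** its knob reads within about 2 mm of where it started, which is within the detector's error. I did not touch the purple look-alike.

**Disagreements:**
- **Rim size:** my corner picks gave about 175 × 121–124 mm, against the stated 184 × 130. I probably picked the inner lip, which is symmetric, so the centre should hold.
- **Scene-camera detections:** two were off after release. It placed one "insert_post" at counter level and gave a weak false "square_insert_knob" on the oblong tray. I relied on the wrist camera instead.

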